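# Bring the probe carriage to the V block

## Robot

A 7-joint arm with a two-finger parallel gripper is mounted at the origin on a cart in front of the work surface, level with it; the furniture and walls round the work are solid. World frame = base frame: x ahead of the robot, y to its left, z up, the work surface at z = 0. Lengths are in m, angles in rad, forces in N, time in s.
With the tool pointing down it reaches from about 0.4 to 0.85 m from the base axis. Payload 10.4 kg.
Tool frame: the origin (TCP) lies midway between the tips of the shut fingers; the grasp point (between the pads) lies 19 mm behind it; z points along the fingers, y is the line along which they close (so a half turn about z gives the same grasp; the last joint's range is limited). The gripper opens to 85 mm and grips with 20 to 120 N. Pads are 22 mm wide; open, the fingers measure 114 mm over their backs; the gripper's body (76 mm by 85 mm) begins 54 mm behind the grasp point. The pads swing forward as they close: fully open they stand 13 mm farther back than shut.
Start: joints at [-1.311, 0.332, -0.065, 1.46, 0.022, 1.35, -0.088], TCP at [0.174, 0.6, 0.231] pointing down, gripper open.
Joint ranges: [-2.6, 2.6], [-0.5, 2.12], [-1.47, 1.34], [0.16, 2.42], [-1.27, 4.41], [0.06, 2.06], [-2.6, 2.6]. Speed limits (rad/s): [2.22, 2.22, 2.79, 2.79, 3.14, 3.14, 3.14].

## Interface

Orientations are given as a unit quaternion [x, y, z, w].
In Python, from workcell import get_obs, camera, camera_params, hand_in gives the robot as it stands.
- The arm moves only by the tool carry_out, never from a script. Its argument "commands" is a list that holds one entry, the list of rows, each a list of 6 numbers: the shift along the tool's x, y, z in units of 40 mm (1.0 is 40 mm), then the turn, a rotation vector about the tool's x, y, z in units of 6 degrees (1.0 is 6 degrees). In form: [[[x, y, z, ax, ay, az], ...]]. A call has 1 to 20 rows; each row shifts and turns the commanded pose from where the row before left it, along the tool's axes as they then stand; what a row does not reach is not made up. A row lasts 1/12 s, in which the tool goes at most 41.7 mm and 7.16 degrees, less where a joint would pass 70% of its speed; a pose out of reach is approached as far as the arm can. A call is refused whole if a number of a shift passes 1 or a number of a turn 1, either way. A call with a gripper value outside its range is refused whole. "hand" is the closure, from -1 (fully open) to 1 (shut), set as the call begins (left out, the last holds). The fingers move at their own pace and stop on an object; "force" is the grip in N (left out, the last holds). Time passes only in rows, so rows that do not move let the fingers close. It gives the time, the measured TCP pose, the force, the opening and the grip force at its end, in the units of the state.
- get_obs(): the state, without advancing time (a new reading comes with each control period).
- camera(name): name is "side" or "top" or "wrist"; returns the picture (420x560x3 uint8, red, green, blue); there is no depth.
- camera_params(name): a dict with "mtx" (3x3 intrinsics, pixels), "R" (3x3) and "t" (3): a world point X has camera coordinates R X + t. Camera axes: x right, y down, z forward; pixel columns grow to the right and rows downward; lengths in m; the calibration is good to about 2 mm. A picture is of the moment at which its call begins: read the wrist's pose just before it. camera_params takes no time and is no camera call; for the wrist camera it gives the pose at the moment of the call.
- hand_in(): hands the job in; it is judged then, once.
The state is a dict: "clock": time; "joint_pos": joint angles; "joint_velocities": joint speeds; "tau": joint torques, N m; "position": TCP position; "ee_rot": TCP orientation; "ft_force": force on the tool from outside, world axes, zero at the start; "torque": the same for the moment, N m; "grip_width": opening from 0.0 (shut) to 1.0 (fully open); "grasp_force": force on a finger pad.
Only numpy, scipy, OpenCV 4.12 (cv2) and the standard library are available. Lean on these libraries where they do the work, as an engineer would, in place of code of your own. Each camera call takes 0.05 s, during which the arm holds its last target. There are 200 camera calls.

## Task

On the small linear guide at the right of the worktop, slide the probe carriage along its rail by its upright grip until its probe points at the middle of the V-notched block, one of the three parts on the ledge beside the rail. Do not shift the block itself. Leave the carriage standing there and let go of it.

Things in the scene. Friction and masses are not known exactly. Their poses are not given: they have to be found in the camera images.
- guide: The linear guide: an aluminium plate 280 x 135 mm, top 18 mm above the worktop, fixed. Origin: centre of its underside. x runs along the straight level rail, roughly away from the robot (turned up to 15 degrees), y to the robot's left. The rail lies at y = +33 mm, the parts on the ledge at about y = -33 mm. End stops reach 34 mm above the worktop.
- carriage (a joint): The probe carriage, a dark steel block (46 mm along the rail, 34 mm across, top 45 mm above the worktop) that slides on the rail. Value in m: 0 at the end stop nearest the robot, 0.20 at the far one. About 2 N of friction; it stays where it is left. From its side a thin steel probe points at the ledge, 36 mm above the worktop, its tip 30 mm from the rail's centre line.
- grip_top (a point): Centre of the top of the carriage's upright black grip, 88 mm above the worktop; moves with the carriage. The grip is a fin 14 mm thick along the rail, 30 mm wide across it, rising 43 mm above the carriage block, free on all sides. Axes: x along the rail towards growing joint values, y across it, away from the ledge, z up. The probe has the same x and points along -y.
- anvil_v: The target: a small grey steel block with a V notch in its top, 34 x 40 mm, 20 mm high, loose on the ledge, turned up to 15 degrees. Origin: centre of its underside, 18 mm above the worktop. The other two parts there, in any order about 50 mm apart, are a round stepped anvil (25 mm wide, 22 mm high) and a slim pointed indenter (15 mm wide, 34 mm high).
Things that resemble listed ones, but are neither listed nor needed, are in the scene too. There is more than one size of the anvil_v; the job needs the smallest.

How it is judged:
By the outcome, as a careful person would: the job done as asked, in the order asked, and still so for the second after the job is handed in, with the robot touching nothing.
It also fails if it takes over 32 s, if anything falls off the work surface, if the arm or the gripper's body presses on something with over 40 N, if the wrist force passes 120 N, or if a joint passes its speed limit or range.

## Working session

There is one attempt and no reset: what is moved stays moved. The work goes in short steps, Python scripts to look and compute and a tool call to move; the robot and the scene stay as the last step left them, time stands still between calls to the robot, and variables do not carry over. Pictures are saved under pics/ and viewed, at most 10 in all, crops included, and the job is handed in when it is done.

Besides the shell and the picture viewer there is one more tool, called after ">>>" as name(argument=value, ...) on one line, values as JSON. carry_out: Moves the arm, as the interface text tells. Its arguments: {"type":"object","properties":{"commands":{"type":"array"},"hand":{"type":"number"},"force":{"type":"number"}},"required":["commands"]}

```bash
mkdir -p pics; cat > h.py <<'E'
import numpy as np, cv2
from workcell import get_obs, camera, camera_params, hand_in
def snap(n,f):
    p=camera_params(n); im=camera(n); cv2.imwrite(f'pics/{f}.png',im[:,:,::-1]); np.savez(f'pics/{f}.npz',**{k:np.array(p[k]) for k in('mtx','R','t')}); return im
def load(f): return np.load(f'pics/{f}.npz')
def atz(p,uv,z):
    "world point of pixel uv on plane z"
    R,t=p['R'],p['t']; c=-R.T@t; d=R.T@np.linalg.inv(p['mtx'])@[*uv,1.]
    return c+d*(z-c[2])/d[2]
def tri(ps,uvs):
    A=np.vstack([np.outer([u,v],P[2])-P[:2] for p,(u,v) in zip(ps,uvs) for P in [p['mtx']@np.c_[p['R'],p['t']]]])
    x,*_=np.linalg.lstsq(A[:,:3],-A[:,3],rcond=None); return x
def proj(p,X):
    q=p['mtx']@(p['R']@np.array(X)+p['t']); return q[:2]/q[2]
E
python3 - <<'E'
from h import *
a=snap('top','top0'); b=snap('side','side0')
o=get_obs(); print(o['clock'],o['position'],o['ee_rot'])
E
```

```text
0.1 [0.17430913 0.5998678  0.23059785] [ 1.40932048e-01  9.90019076e-01 -6.18730388e-04 -6.42523260e-05]
```

View pics/top0.png

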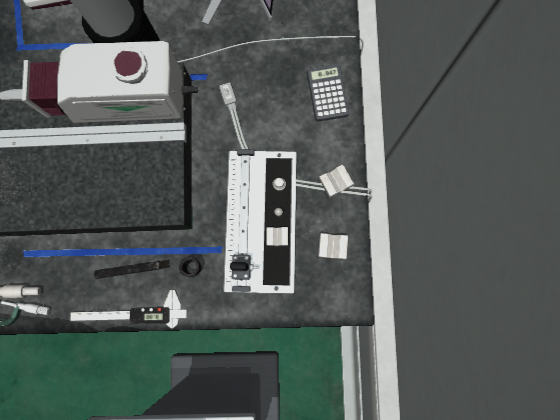

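View pics/side0.png

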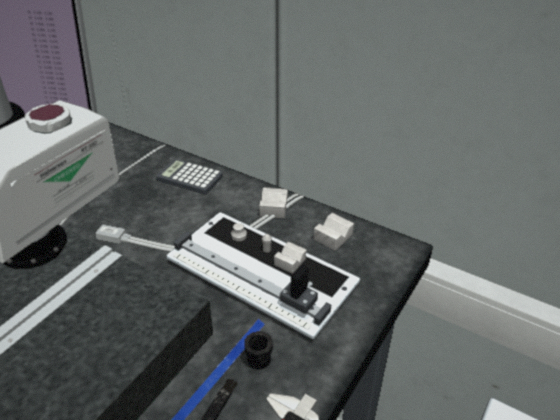

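Candidates for the V-block in top0 are (277,236) on the ledge, and (337,180) and (333,246), which are larger and lie off the guide on the worktop. I choose the one on the ledge. The carriage with its black grip is at about (240,266), near the robot-side stop. A close crop will check this.

```bash
python3 - <<'E'
from h import *
a=cv2.imread('pics/top0.png')[145:300,215:355]; b=cv2.imread('pics/side0.png')[205:340,160:360]
A=cv2.resize(a,None,fx=3.8,fy=3.8,interpolation=2)[:, :400*1]; 
A=cv2.resize(a[:,:85],None,fx=3.8,fy=3.8,interpolation=2); B=cv2.resize(b[:,60:],None,fx=3.4,fy=3.4,interpolation=2)
H=max(A.shape[0],B.shape[0]); f=lambda x:np.pad(x,((0,H-x.shape[0]),(0,0),(0,0)))
C=np.hstack([f(A),f(B)]); print(C.shape); cv2.imwrite('pics/crop0.png',C)
for n in('top0','side0'):
    p=load(n); print(n,-p['R'].T@p['t'],p['mtx'][0,0])
p=load('top0')
for uv in [(240,266),(277,236),(279,184),(278,212)]: print(uv,atz(p,uv,.04))
for uv in [(231,152),(296,152),(293,292),(224,291)]: print(uv,atz(p,uv,.018))
E
```

```text
(589, 799, 3)
top0 [ 0.39040731 -0.24420144  0.9192827 ] 467.0098724485085
side0 [0.167064   0.31546812 0.62125038] 543.2669844986868
(240, 266) [ 0.42737492 -0.14148067  0.04      ]
(277, 236) [ 0.48191137 -0.21224066  0.04      ]
(279, 184) [ 0.58222569 -0.21844233  0.04      ]
(278, 212) [ 0.52778627 -0.21522367  0.04      ]
(231, 152) [ 0.6551987  -0.12351412  0.018     ]
(296, 152) [ 0.65105269 -0.25321959  0.018     ]
(293, 292) [ 0.3763387  -0.23939136  0.018     ]
(224, 291) [ 0.38165951 -0.10776404  0.018     ]
```

View pics/crop0.png

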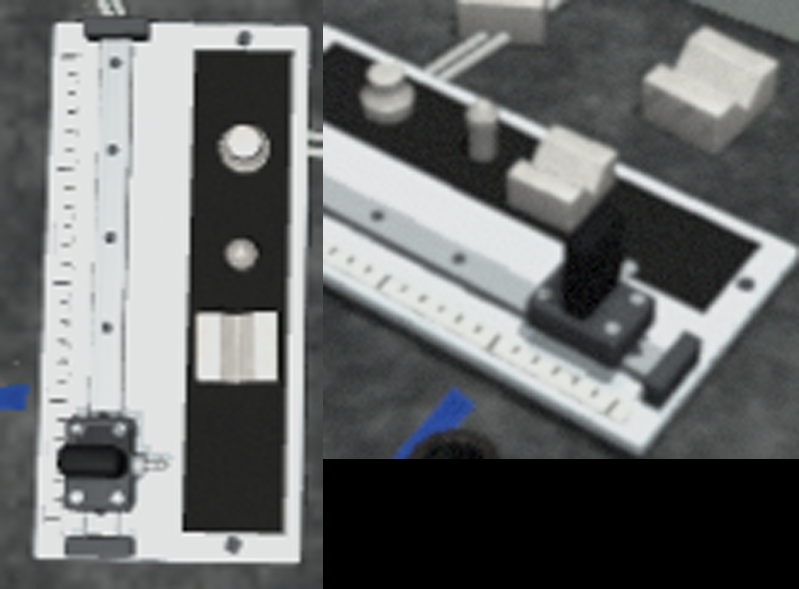

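crop0 confirms the choice. The V-block stands on the ledge with its top centre at crop (237,347), which is top px (277,236), next to the indenter (241,254) and the round anvil (243,148). The fin top is at about (92,461) and the probe at about (150,462), so the travel is about 57 mm. The two big V-blocks lie off the guide. The guide yaw is about -3°. Next I move towards it.

>>> carry_out(commands=[[[-0.76,-0.61,0,0,0,0],[-0.76,-0.61,0,0,0,0],[-0.76,-0.61,0,0,0,0],[-0.76,-0.61,0,0,0,0],[-0.76,-0.61,0,0,0,0],[-0.76,-0.61,0,0,0,0],[-0.76,-0.61,0,0,0,0],[-0.76,-0.61,0,0,0,0],[-0.76,-0.61,0,0,0,0],[-0.76,-0.61,0,0,0,0],[-0.76,-0.61,0,0,0,0],[-0.26,-0.91,0,0,0,0],[-0.26,-0.91,0,0,0,0],[-0.26,-0.91,0,0,0,0],[-0.26,-0.91,0,0,0,0],[-0.26,-0.91,0,0,0,0],[-0.26,-0.91,0,0,0,0],[-0.26,-0.91,0,0,0,0],[0,0,0,0,0,0]]], hand=-1)

```text
clock: 1.68
position: [0.4189, -0.0227, 0.2314]
ee_rot: [0.145, 0.989, 0.0, 0.0]
ft_force: [0.7, 0.2, -0.6]
grip_width: 1.002
grasp_force: 0.0
```

>>> carry_out(commands=[[[0,0,0,0,0,0.98],[0,0,0,0,0,0.98],[0,0,0,0,0,0.98],[0,0,0,0,0,0.98],[0,0,0,0,0,0.98],[0,0,0,0,0,0.98],[0,0,0,0,0,0.98],[0,0,0,0,0,0.98],[0,0,0,0,0,0.98],[0,0,0,0,0,0.98],[0,0,0,0,0,0.98],[0,0,0,0,0,0.98],[0,0,0,0,0,0.98],[-0.73,0.1,0,0,0,0],[-0.73,0.1,0,0,0,0],[-0.73,0.1,0,0,0,0],[-0.73,0.1,0,0,0,0],[0,0,0,0,0,0]]])

```text
clock: 3.18
position: [0.4295, -0.1386, 0.2313]
ee_rot: [0.725, 0.688, -0.0, 0.001]
ft_force: [-0.6, 0.0, -0.2]
grip_width: 1.002
grasp_force: 0.0
```

```bash
python3 - <<'E'
from h import *
snap('wrist','w1'); a=cv2.imread('pics/w1.png'); cv2.imwrite('pics/w1b.png',cv2.resize(a,(800,600),interpolation=2))
o=get_obs(); print(o['clock'],o['position'],o['ee_rot'],o['joint_pos']); p=load('w1'); print(-p['R'].T@p['t'],p['R'])
E
```

```text
3.2333 [ 0.42959307 -0.13591447  0.23115971] [ 7.24908454e-01  6.88845178e-01 -2.31023027e-04  2.48843855e-05] [-0.38795992 -0.09910471  0.56478105  1.92152823  0.05533572  1.30448129
  0.10900337]
[ 0.43285854 -0.06844537  0.37366104] [[ 9.98533128e-01 -5.41425587e-02 -4.18973035e-04]
 [-5.19534735e-02 -9.60282039e-01  2.74151858e-01]
 [-1.52456153e-02 -2.73727945e-01 -9.61686323e-01]]
```

View pics/w1b.png

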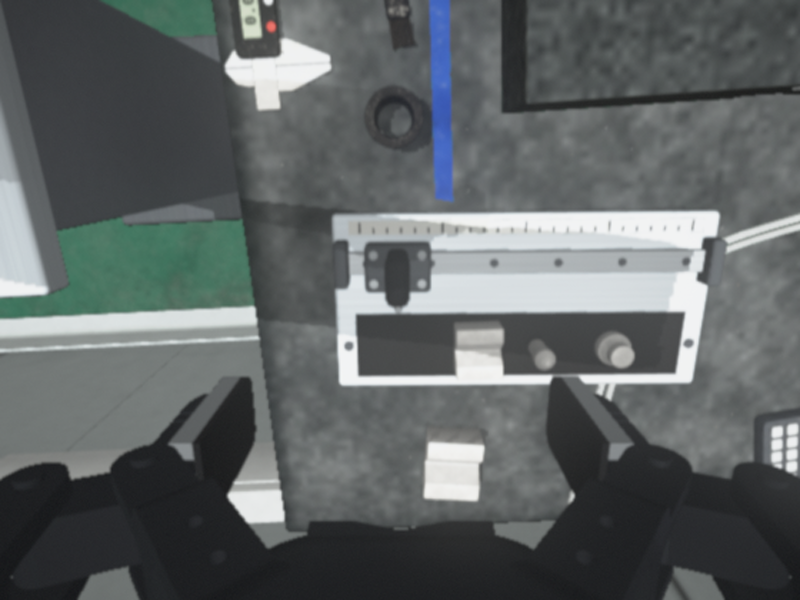

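w1b shows the carriage at (398,267) with the fin leaning down to (398,310), and the probe below it. The target block is at (479,349), the indenter at (543,354), the round anvil at (615,349), and a big decoy at (454,465).

```bash
python3 - <<'E'
from h import *
T=load('top0');W=load('w1')
c=lambda U,V:((U+.5)/3.8-.5+215,(V+.5)/3.8-.5+145)
w=lambda U,V:((U+.5)*.7-.5,(V+.5)*.7-.5)
for n,a,b in [('fin-top -y end',c(126,461),w(398,309)),('blk ctr top',c(237,347),w(479,349)),('round',c(243,143),w(622,356)),
  ('plate nr-left',c(35,557),w(333,215)),('plate far-left',c(55,22),w(718,212)),('plate nr-right',c(299,562),w(341,384)),('plate far-right',c(308,28),w(693,381))]:
    x=tri([T,W],[a,b]); print(n,x.round(4),(proj(T,x)-a).round(1),(proj(W,x)-b).round(1))
print('fin top ctr z.088 top',atz(T,c(92,460),.088))
print('wrist fin x',atz(W,w(398,300),.088), 'carriage ctr',atz(W,w(397.5,266.5),.045),atz(T,c(100,464),.045))
for v in (323,349,375): print('blk',atz(W,w(479,v),.038))
def g(r): return np.degrees(np.arctan2(r[1],r[0]))
for P,pts in((T,[c(35,557),c(55,22),c(299,562),c(308,28)]),(W,[w(333,215),w(718,212),w(341,384),w(693,381)])):
    q=[atz(P,i,.018) for i in pts]; print(g(q[1]-q[0]),g(q[3]-q[2]),[i.round(4)[:2] for i in q])
E
```

```text
fin-top -y end [ 0.4257 -0.16    0.0781] [ 0.  -0.1] [-0.5 -0.1]
blk ctr top [ 0.4839 -0.2117  0.0249] [-0.  -0.2] [-0.6  0.1]
round [ 0.5864 -0.2175  0.0385] [-0.1 -0.2] [-0.6  0.3]
plate nr-left [ 0.3812 -0.1065  0.0113] [ 0. -0.] [-0. -0.]
plate far-left [ 0.6598 -0.1192  0.0141] [-0. -0.] [-0.1  0.1]
plate nr-right [ 0.3754 -0.24    0.0141] [ 0.  -0.1] [-0.3 -0.1]
plate far-right [ 0.6522 -0.2519  0.0178] [-0.4 -0.5] [-1.6  1. ]
fin top ctr z.088 top [ 0.42596996 -0.1450368   0.088     ]
wrist fin x [ 0.42669238 -0.1513089   0.088     ] carriage ctr [ 0.42674526 -0.14002226  0.045     ] [ 0.42574979 -0.14381905  0.045     ]
blk [ 0.48282102 -0.186158    0.038     ]
blk [ 0.48260937 -0.20621685  0.038     ]
blk [ 0.48239106 -0.22690766  0.038     ]
-2.5374736176958685 -2.622022161893939 [array([ 0.3813, -0.1075]), array([ 0.6586, -0.1197]), array([ 0.3753, -0.24  ]), array([ 0.6511, -0.2526])]
-2.6580000367990944 -2.557657220671472 [array([ 0.3822, -0.1058]), array([ 0.6574, -0.1185]), array([ 0.3764, -0.2382]), array([ 0.6538, -0.2506])]
```

>>> carry_out(commands=[[[-0.14,-0.075,0.3,0,0,0.05],[0,0,0.6,0,0,0],[0,0,0.7,0,0,0],[0,0,0.7,0,0,0],[0,0,0.7,0,0,0],[0,0,0.6,0,0,0],[0,0,0.5,0,0,0],[0,0,0.3,0,0,0],[0,0,0,0,0,0],[0,0,0,0,0,0]]])

```text
clock: 4.07
position: [0.4264, -0.1381, 0.055]
ee_rot: [0.725, 0.689, -0.001, -0.001]
ft_force: [0.7, -0.9, 0.4]
grip_width: 1.0
grasp_force: 0.0
```

```bash
python3 - <<'E'
from h import *
o=get_obs(); print(o['clock'],o['position'],o['ee_rot'],o['ft_force'])
snap('wrist','w2'); a=cv2.imread('pics/w2.png'); cv2.imwrite('pics/w2b.png',cv2.resize(a,(800,600),interpolation=2))
E
```

```text
4.0667 [ 0.42636463 -0.13814004  0.05502792] [ 7.24842631e-01  6.88913988e-01 -5.76910647e-04 -5.86599193e-04] [ 0.70094726 -0.85898314  0.35292874]
```

View pics/w2b.png

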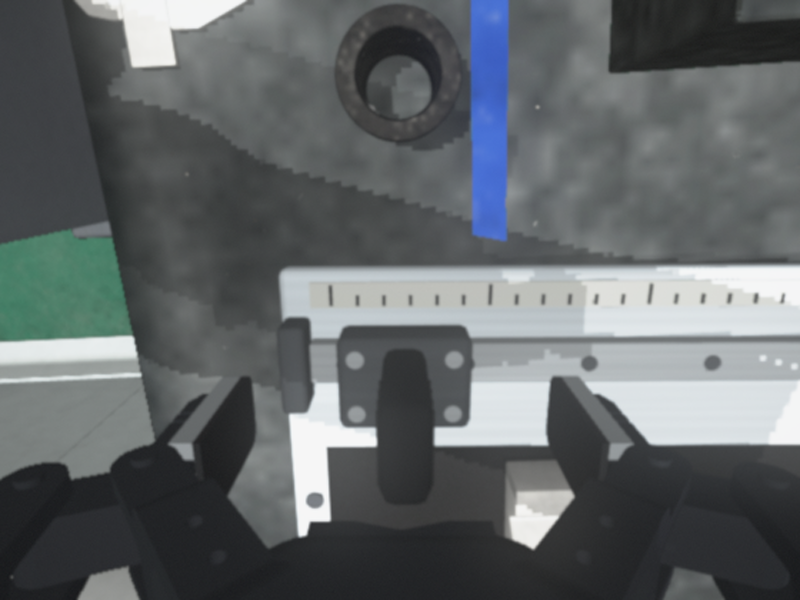

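w2b shows the fin at (405,430) centred between the open fingers (about 250 and 552), clear of the block at (540,500). I close on it now.

>>> carry_out(commands=[[[-0.1,0,0,0,0,0],[0,0,0,0,0,0],[0,0,0,0,0,0],[0,0,0,0,0,0],[0,0,0,0,0,0],[0,0,0,0,0,0],[0,0,0,0,0,0],[0,0,0,0,0,0],[0,0,0,0,0,0],[0,0,0,0,0,0]]], hand=1, force=40)

```text
clock: 4.95
position: [0.4268, -0.1426, 0.0555]
ee_rot: [0.725, 0.689, 0.0, 0.0]
ft_force: [-1.3, 0.1, 5.9]
grip_width: 0.157
grasp_force: 41.3
```

>>> carry_out(commands=[[[0,0.1,0,0,0,0],[0,0.2,0,0,0,0],[0,0.25,0,0,0,0],[0,0.25,0,0,0,0],[0,0.25,0,0,0,0],[0,0.2,0,0,0,0],[0,0.13,0,0,0,0],[0,0.07,0,0,0,0],[0,0,0,0,0,0],[0,0,0,0,0,0],[0,0,0,0,0,0]]])

```text
clock: 5.87
position: [0.4851, -0.1453, 0.0556]
ee_rot: [0.725, 0.689, 0.001, 0.0]
ft_force: [2.4, 3.2, 5.6]
grip_width: 0.157
grasp_force: 41.2
```

```bash
python3 - <<'E'
from h import *
o=get_obs(); print(o['clock'],o['position'],o['ee_rot'],o['ft_force'],o['grip_width'])
snap('wrist','w3'); snap('top','top3'); snap('side','side3')
A=cv2.resize(cv2.imread('pics/w3.png')[200:400,150:450],(500,333),interpolation=2)
b=cv2.imread('pics/side3.png')[205:340,180:360]; B=cv2.resize(b,(300,225),interpolation=2)
t=cv2.imread('pics/top3.png')[180:280,225:300]; t=cv2.resize(t,(300,400),interpolation=2)
C=np.zeros((600,800,3),np.uint8); C[:333,:500]=A; C[:400,500:]=t; C[350:575,:300]=B; cv2.imwrite('pics/c3.png',C)
E
```

```text
5.8667 [ 0.48512278 -0.14527571  0.05556179] [7.24816504e-01 6.88941705e-01 5.30328550e-04 2.84622267e-04] [2.39838533 3.24535862 5.58397597] 0.15699775166675362
```

View pics/c3.png

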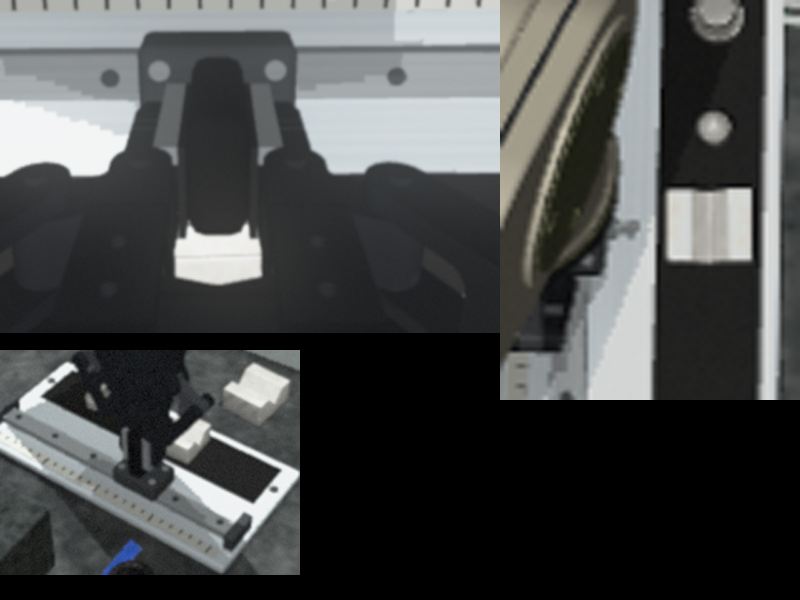

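c3 shows the fin held. In the top tile the probe is at (625,229), about level with the block centre at (709,225), and the block has not moved. I refine the remaining offset numerically.

```bash
python3 - <<'E'
from h import *
th=np.radians(-2.6); u=np.array([np.cos(th),np.sin(th)])
for n in('top0','top3'):
    T=load(n); g=cv2.cvtColor(cv2.imread(f'pics/{n}.png'),6)
    r=g[222:252,264:291]; k,l,s,_=cv2.connectedComponentsWithStats((r>110).astype(np.uint8))
    i=1+np.argmax(s[1:,4]*(s[1:,4]<500)); m=(l==i)*1; print(s[i])
    q=np.argwhere(l==i)[:,::-1]+[264,222]; c,_,a=cv2.minAreaRect(q.astype(np.float32)); print('rect',c,_,a)
    b=atz(T,c,.038)[:2]; print('blk',b.round(4),'along',b@u)
    v0=262 if n=='top0' else 233
    print(g[v0-2:v0+12,249:262])
W=load('w1');g=cv2.cvtColor(cv2.imread('pics/w1.png'),6)
print(g[235:265:5,312:358])
E
```

```text
[  2   5  22  19 392]
rect (276.5, 236.0) (18.0, 21.0) 90.0
blk [ 0.4821 -0.2112] along 0.4912316483589264
[[ 50 106 199 211 226 226 226 226 226 226 226 226 226]
 [ 51 108 202 211 226 226 226 226 226 226 226 226 226]
 [ 51 109 202 203 201 209 226 226 226 226 226 226 226]
 [ 51 109 203 204 199 208 226 226 226 226 226 226 226]
 [ 71  72 119 127 155 201 201 200 203 206 210 226 226]
 [ 94 139 161 150 148 200 199 190 175 204 201 207 226]
 [104 171 200 180 134 161 162 155 161 164 209 225 226]
 [111 190 219 197 190 220 211 185 213 169 193 226 226]
 [103 173 203 176 142 184 180 170 178 192 225 226 226]
 [ 90 141 175 179 195 224 224 224 224 225 226 225 226]
 [ 73  90 137 183 225 226 226 226 227 226 226 226 226]
 [ 68  96 180 224 226 226 226 226 226 226 226 226 226]
 [ 67 118 212 226 226 226 226 226 226 226 226 226 226]
 [ 67 119 214 226 226 226 226 226 226 226 226 226 226]]
[  2   5  22  19 375]
rect (276.5, 236.0) (18.0, 21.0) 90.0
blk [ 0.4821 -0.2112] along 0.4912316483589264
[[ 74  97  75  45  70 145 178 178 177 178 180 176 176]
 [ 87  98  54  38  71 147 178 178 176 178 181 177 176]
 [ 87
[... 1102 characters left out ...]
9 190 190
  189 188 186 182 181 180 181 181 182 181 181 181 181 181 180 179 180 182
  180 170 137  92  73  71  71  71  72  71]
 [ 77  77  78  78  79  98 144 197 225 231 231 230 230 231 231 230 230 230
  230 230 229 228 228 230 230 230 230 229 227 225 222 221 220 219 219 217
  212 205 181 131  87  78  78  78  78  79]
 [ 77  77  78  77  80  93 124 174 217 227 229 229 230 231 233 233 232 232
  232 231 230 230 230 230 231 231 232 232 233 233 233 233 232 232 232 231
  230 229 226 202 130  83  78  77  78  77]
 [ 77  77  78  77  78  85 117 176 227 241 243 242 242 242 241 240 240 240
  241 241 242 242 242 242 241 241 242 241 241 241 241 242 242 242 242 242
  242 242 240 225 149  87  79  79  79  78]]
```

Robot kinematics put the carriage at 0.4912 along the rail and the block at about 0.492, so about 1.2 mm remains. I nudge it, release, and lift away to check.

>>> carry_out(commands=[[[0,0.03,0,0,0,0],[0,0,0,0,0,0],[0,0,0,0,0,0],[0,0,0,0,0,0]]])

```text
clock: 6.35
position: [0.4857, -0.1453, 0.0556]
ee_rot: [0.725, 0.689, 0.0, -0.0]
ft_force: [0.7, 3.7, 7.5]
grip_width: 0.157
grasp_force: 41.8
```

>>> carry_out(commands=[[[0,0,0,0,0,0],[0,0,0,0,0,0],[0,0,0,0,0,0],[0,0,0,0,0,0],[0,0,0,0,0,0],[0,0,0,0,0,0],[0,0,0,0,0,0],[0,0,0,0,0,0],[0,0,-0.3,0,0,0],[0,0,-0.6,0,0,0],[0,0,-0.8,0,0,0],[0,0,-0.9,0,0,0],[0.6,0,-0.6,0,0,0],[0.9,0,0,0,0,0],[0.9,0,0,0,0,0],[0.9,0,0,0,0,0],[0,0,0,0,0,0],[0,0,0,0,0,0]]], hand=-1)

```text
clock: 7.85
position: [0.4925, -0.012, 0.1841]
ee_rot: [0.724, 0.69, 0.0, 0.0]
ft_force: [0.1, -0.9, 0.8]
grip_width: 1.001
grasp_force: 0.0
```

```bash
python3 - <<'E'
from h import *
o=get_obs(); print(o['clock'],o['position'],o['grip_width'],o['ft_force'])
w=snap('wrist','w4'); snap('top','top4')
A=cv2.imread('pics/w4.png')
t=cv2.imread('pics/top4.png')[195:275,220:295]; t=cv2.resize(t,None,fx=5,fy=5,interpolation=2)
C=np.zeros((600,800,3),np.uint8); C[:t.shape[0],:t.shape[1]]=t; C[:315,380:800]=cv2.resize(A,(420,315),interpolation=3)
cv2.imwrite('pics/c4.png',C)
E
```

```text
7.85 [ 0.49254416 -0.0120496   0.18410255] 1.0010709596351 [ 0.09325114 -0.9246444   0.76040714]
```

View pics/c4.png

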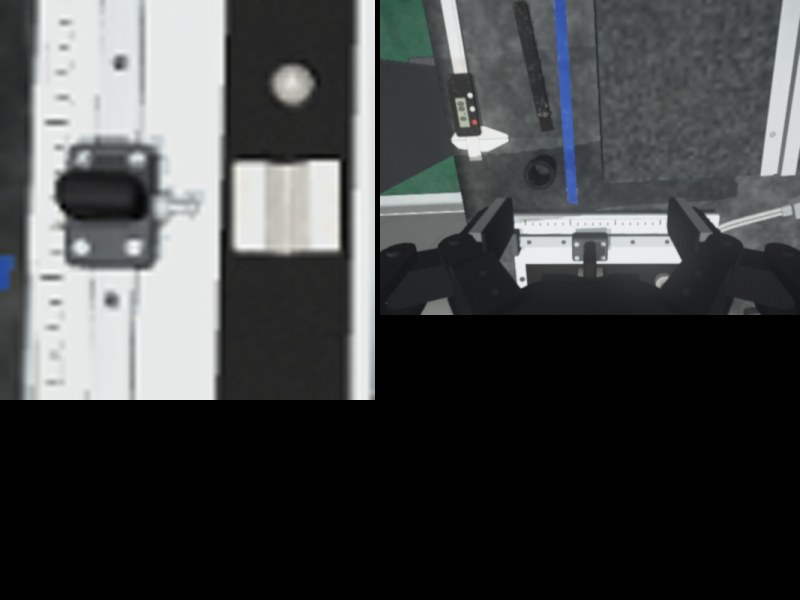

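c4 shows the carriage released. Its four screws are at (83,159), (136,158), (81,248) and (134,247), the probe is at about (180,206), and the block corners are at (233,160), (340,159), (340,250) and (235,252).

```bash
python3 - <<'E'
from h import *
T=load('top4'); th=np.radians(-2.6); u=np.array([np.cos(th),np.sin(th)])
g=cv2.cvtColor(cv2.imread('pics/top4.png'),6).astype(np.float32)
G=cv2.resize(g[195:275,220:295],None,fx=5,fy=5,interpolation=2)
px=lambda U,V:((U+.5)/5-.5+220,(V+.5)/5-.5+195)
S=[]
for U,V in[(83,159),(136,158),(81,248),(134,247)]:
    w=G[V-6:V+7,U-6:U+7]; w=np.clip(w-w.max()*.6,0,None); y,x=np.mgrid[-6:7,-6:7]; S.append((U+(x*w).sum()/w.sum(),V+(y*w).sum()/w.sum()))
print(np.round(S,1)); s=np.mean(S,0); print('carr',atz(T,px(*s),.045)[:2],'along',atz(T,px(*s),.045)[:2]@u)
e=[]
for U in(245,255,320,330):
    c=G[:,U]; a=np.where(c[140:200]>140)[0][0]+140; b=np.where(c[210:280]>140)[0][-1]+210; e.append((a,b)); print(U,a,b,c[244:262:2].round())
m=np.mean([a for a,b in e]),np.mean([b for a,b in e]); 
f=atz(T,px(287,m[0]),.038)[:2]@u; n=atz(T,px(287,m[1]),.038)[:2]@u; n0=atz(T,px(287,m[1]),.018)[:2]@u
print('far',f,'near@38',n,'near@18',n0,'ctr from far',f-.017,'mid',(f+n)/2)
ang=[atz(T,px(*S[i]),.045)-atz(T,px(*S[i+2]),.045) for i in(0,1)]; print([np.degrees(np.arctan2(a[1],a[0])) for a in ang])
print(G[190:225:3,170:200:4].round())
W=load('w4'); cv2.imwrite('pics/w4c.png',cv2.resize(cv2.imread('pics/w4.png')[285:400,190:370],None,fx=4.4,fy=4.4,interpolation=2))
E
```

```text
[[ 82.3 157.6]
 [136.5 157.7]
 [ 80.8 247.4]
 [133.7 247. ]]
carr [ 0.48503856 -0.14511623] along 0.4911221557267076
245 162 251 [242. 245. 214. 167. 112.  71.  51.  33.  34.]
255 162 250 [242. 244. 213. 165. 110.  70.  50.  33.  35.]
320 161 250 [240. 242. 208. 159. 104.  67.  51.  37.  37.]
330 160 250 [241. 242. 208. 157. 101.  65.  51.  37.  37.]
far 0.5087149618877717 near@38 0.47482969731424773 near@18 0.4765033163041102 ctr from far 0.49171496188777164 mid 0.4917723296010097
[np.float64(-1.5189065529583279), np.float64(-2.5762922544654816)]
[[181. 217. 239. 231. 218. 216. 218. 217.]
 [162. 207. 233. 224. 203. 194. 199. 206.]
 [164. 194. 217. 213. 201. 181. 188. 211.]
 [163. 170. 182. 182. 179. 167. 174. 197.]
 [170. 162. 163. 162. 162. 167. 169. 179.]
 [206. 207. 202. 198. 186. 196. 189. 182.]
 [214. 225. 226. 221. 204. 210. 200. 192.]
 [174. 180. 198. 195. 189. 187. 186. 198.]
 [167. 183. 206. 204. 202. 187. 191. 217.]
 [189. 217. 233. 231. 227. 204. 209. 234.]
 [207. 232. 235. 234. 233. 222. 224. 235.]
 [224. 237. 232. 232. 233. 233. 233. 232.]]
```

View pics/w4c.png

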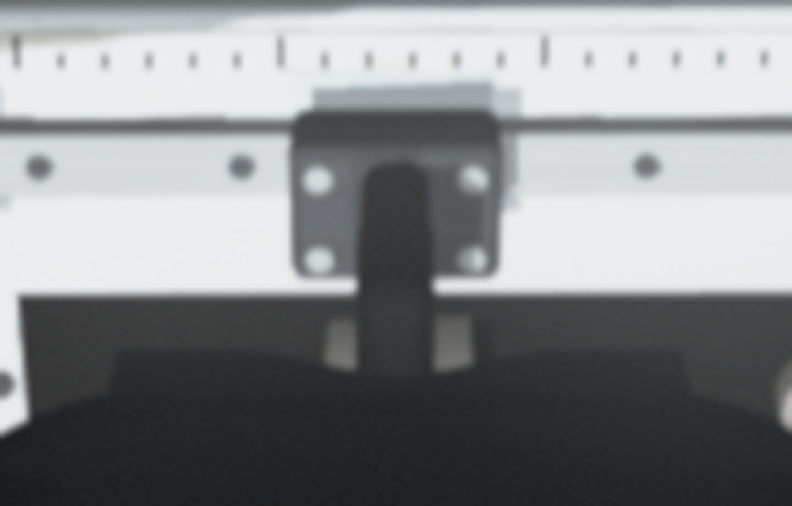

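The carriage reads 0.4911 along the rail and the block centre 0.4917. In w4c the block edges at 327 and 474 straddle the carriage centre at 396. The remaining offset is under 1 mm, the block has not moved, and the arm is clear.

```bash
python3 -c "from h import *; print(hand_in())"
```

```text
the job is handed in; nothing more can be done
None
```

The job is handed in: the probe carriage stands released, pointing within about 1 mm of the middle of the smallest V-notched block, and the block was not moved.

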